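Put the screen-printing containers back in their own drip trays

ROBOT

A 6-joint arm with a two-finger parallel gripper is mounted at the origin on the work surface. World frame = base frame: x ahead of the robot, y to its left, z up, the work surface at z = 0. Lengths are in mm, angles in rad, forces in N, time in s.
With the tool pointing down it reaches from about 300 to 950 mm from the base axis. Payload 3.1 kg.
Tool frame: the origin (TCP) lies on the centre line of the jaws, within the pads' length; the fingertips stand 19 mm ahead of it and the grasp point (between the pads) is the TCP; z points along the fingers, y is the line along which they close (so a half turn about z gives the same grasp; the last joint's range is limited). The gripper opens to 85 mm and grips with 20 to 120 N. Pads are 22 mm wide; open, the fingers measure 114 mm over their backs; the gripper's body (76 mm by 85 mm) begins 54 mm behind the grasp point. The pads swing forward as they close: fully open they stand 13 mm farther back than shut.
Start: joints at [1.104, 0.308, 1.634, -0, 1.2, -0.07], TCP at [241.569, 576.435, 250.272] pointing down, gripper open.
Joint ranges: [-3.06, 3.06], [-0.79, 1.96], [0.05, 2.63], [-1.19, 4.34], [0.05, 2.64], [-2.94, 2.94]. Speed limits (rad/s): [2.79, 2.79, 3.14, 3.14, 3.14, 3.14].

INTERFACE

Orientations are given as a unit quaternion [x, y, z, w].
In Python, from cell import manip gives the robot as it stands.
- The arm moves only by the tool carry_out, never from a script. Its argument "steps" is a list of rows, each a list of 5 numbers: the shift along the tool's x, y, z in units of 0.02 m (1.0 is 0.02 m), then the turn about the tool's z in units of 0.08 rad (1.0 is 0.08 rad), then the finger opening in mm, from 0 to 85.4. In form: [[tx, ty, tz, roll, grip], ...]. A call has 1 to 5 rows; each row shifts and turns the commanded pose from where the row before left it, along the tool's axes as they then stand; what a row does not reach is not made up. A row lasts 1/10 s, in which the tool goes at most 50 mm and 8.59 degrees, less where a joint would pass 70% of its speed; a pose out of reach is approached as far as the arm can. A call with a number of a shift or a turn outside -1 to 1 is refused whole. A call with a gripper value outside its range is refused whole. The fingers move at their own pace and stop on an object; "newtons" is the grip in N (left out, the last holds). Time passes only in rows, so rows that do not move let the fingers close. It gives the time, the measured TCP pose, the force, the opening and the grip force at its end, in the units of the state.
- manip.read_state(): the state, without advancing time (a new reading comes with each control period).
- manip.snapshot(name): name is "scene" or "top" or "wrist"; returns (picture, depth): 480x640x3 uint8, blue, green, red; 480x640 float32, mm along the optical axis (not along the pixel's ray), 0 where there is no reading.
- manip.camera_model(name): a dict with "fx", "fy", "cx", "cy" (pixels), "extrinsics" (4x4, takes a point from world to camera coordinates). Camera axes: x right, y down, z forward; pixel columns grow to the right and rows downward; lengths in mm; the calibration is good to about 2 mm. The wrist camera is an equidistant fisheye: a pixel r from the principal point sees the ray r / f radians off the axis. A picture is of the moment at which its call begins: read the wrist's pose just before it. camera_model takes no time and is no camera call; for the wrist camera it gives the pose at the moment of the call.
- manip.finish_job(): hands the job in; it is judged then, once.
The state is a dict: "time": time; "q": joint angles; "dq": joint speeds; "effort": joint torques, N m; "ee_pos": TCP position; "tcp_rot": TCP orientation; "wrist_force": force on the tool from outside, world axes, zero at the start; "wrist_torque": the same for the moment, N m; "opening": opening from 0.0 (shut) to 1.0 (fully open); "grasp_force": force on a finger pad.
Only numpy, scipy, OpenCV 4.12 (cv2) and the standard library are available. Lean on these libraries where they do the work, as an engineer would, in place of code of your own. Each camera call takes 0.05 s, during which the arm holds its last target. There are 200 camera calls.

TASK

The three containers on the printing bench each stand in the wrong drip tray. Move each one into the tray of its own shape - the round ink tub into the round tray, the square wash bottle into the square tray, the oblong tin into the oblong tray - so that all three stand upright and flat on their tray floors; the spare black mat is free for parking one on the way. Lift and set them down upright without tipping or dropping them, and leave the tape roll, the small amber jar and the squeegee where they are.

Things in the scene. Friction and masses are not known exactly. Their poses are not given: they have to be found in the camera images.
- tub: Round white plastic ink tub, closed, standing upright: a cylinder 62 mm in diameter and 80 mm tall, mass about 0.3 kg. Origin at the centre of its underside, z up. At the start it stands in a tray that is not its own.
- bottle: Square wash bottle of milky plastic, closed, standing upright: body 50 x 50 mm and 74 mm tall with vertical faces across its x and y axes, above it a short neck and a round black cap 25 mm in diameter, top at 98 mm; mass about 0.22 kg. Origin at the centre of its underside, z up. At the start it stands in a tray that is not its own.
- tin: Oblong bare-metal solvent tin, closed, standing upright: 70 mm along its x, 40 mm along its y, 82 mm tall, with a black screw cap 22 mm in diameter on its top 19 mm from the middle towards its +x, top of the cap at 94 mm; mass about 0.28 kg. Origin at the centre of its underside, z up. At the start it stands in a tray that is not its own.
- tray_round: Round shallow dark steel drip tray fixed to the bench, outer diameter 98 mm, inner diameter 90 mm. Floor 4 mm above the bench, rim top 10 mm above the bench. Origin at the centre of its underside, on the bench. Home of the tub.
- tray_square: Square shallow dark steel drip tray fixed to the bench, outside 86 x 86 mm, inside 78 x 78 mm. Floor 4 mm above the bench, rim top 10 mm above the bench. Origin at the centre of its underside, sides along its x and y. Home of the bottle.
- tray_oblong: Oblong shallow dark steel drip tray fixed to the bench, outside 106 mm along its x and 76 mm along its y, inside 98 x 68 mm. Floor 4 mm above the bench, rim top 10 mm above the bench. Origin at the centre of its underside. Home of the tin.
- mat_spare: Spare flat black rubber mat fixed to the bench, 110 x 110 mm, 4 mm thick, empty at the start: a free spot. Origin at the centre of its underside, so its top is 4 mm above the origin.
- tape: Bystander: roll of brown tape lying flat, outer diameter 64 mm, 24 mm tall. Origin at the centre of its underside.
- jar: Bystander: small amber jar with white lid, 44 mm in diameter, 48 mm tall. Origin at the centre of its underside.
- squeegee: Bystander: green hand squeegee with an orange blade lying flat near the far edge, 130 mm long along its y, about 63 mm wide and 22 mm tall. Origin under the middle of its green handle.

How it is judged:
By the outcome, as a careful person would: the job done as asked, in the order asked, and still so for the second after the job is handed in, with the robot touching nothing.
It also fails if it takes over 102 s, if anything falls off the work surface, if the arm or the gripper's body presses on something with over 40 N, if the wrist force passes 120 N, or if a joint passes its speed limit or range.

## Working session

There is one attempt and no reset: what is moved stays moved. The work goes in short steps, Python scripts to look and compute and a tool call to move; the robot and the scene stay as the last step left them, time stands still between calls to the robot, and variables do not carry over. Pictures are saved under pics/ and viewed, at most 14 in all, crops included, and the job is handed in when it is done.

Besides the shell and the picture viewer there is one more tool, called after ">>>" by a JSON object that holds its "method" and its "body", one argument or row to a line. carry_out: Moves the arm, as the interface text tells. Its arguments: {"type":"object","properties":{"steps":{"type":"array"},"newtons":{"type":"number"}},"required":["steps"]}

```bash
mkdir -p pics; ls; python3 - <<'E'
from cell import manip
import cv2
print(manip.read_state())
for n in ("top","scene"):
    p,d=manip.snapshot(n); cv2.imwrite(f"pics/{n}0.png",p)
    import numpy as np; np.save(f"{n}0.npy",d)
    print(n,manip.camera_model(n))
E
```

```text
pics
{'time': 0.0, 'q': array([ 1.10428432e+00,  3.08996151e-01,  1.63523526e+00, -3.75672242e-05,
        1.19968061e+00, -6.97160013e-02]), 'dq': array([ 0.00065267,  0.00037592,  0.00099413,  0.00048812, -0.0017879 ,
        0.00021803]), 'effort': array([ 1.06693846e-03, -4.15251768e+01, -2.76661062e+01,  8.64316371e-05,
        9.95549373e-03, -6.45758860e-06]), 'ee_pos': array([241.22539717, 575.70771365, 249.02933494]), 'tcp_rot': array([ 1.97092180e-01,  9.80384275e-01, -1.12288531e-03, -2.90343600e-04]), 'wrist_force': array([-0.02115685,  0.12011472, -0.46080625]), 'wrist_torque': array([-0.01145014, -0.00147696, -0.00958619]), 'grasp_force': 0.0, 'opening': 1.0009622268359692}
top {'fx': 489.3724480048582, 'fy': 489.3724480048582, 'cx': 321.7204478377793, 'cy': 230.0911382273195, 'extrinsics': array([[-9.62002442e-03, -9.99255900e-01,  3.73510657e-02,
        -1.30114637e+01],
       [-9.90134311e-01,  4.29708659e-03, -1.40055633e-01,
         6.01155419e+02],
       [ 1.39790917e-01, -3.83299103e-02, -9.89438890e-01,
         7.74994138e+02],
       [ 0.00000000e+00,  0.00000000e+00,  0.00000000e+00,
         1.00000000e+00]])}
scene {'fx': 474.48224183311817, 'fy': 474.48224183311817, 'cx': 319.35193659770766, 'cy': 236.07309936660982, 'extrinsics': array([[-8.26826345e-01,  5.62456106e-01,  1.15037021e-03,
         4.92060604e+02],
       [ 4.69367036e-01,  6.91106873e-01, -5.49605200e-01,
        -2.50058964e+02],
       [-3.09923829e-01, -4.53888113e-01, -8.35423726e-01,
         1.24049926e+03],
       [ 0.00000000e+00,  0.00000000e+00,  0.00000000e+00,
         1.00000000e+00]])}
```

View pics/top0.png

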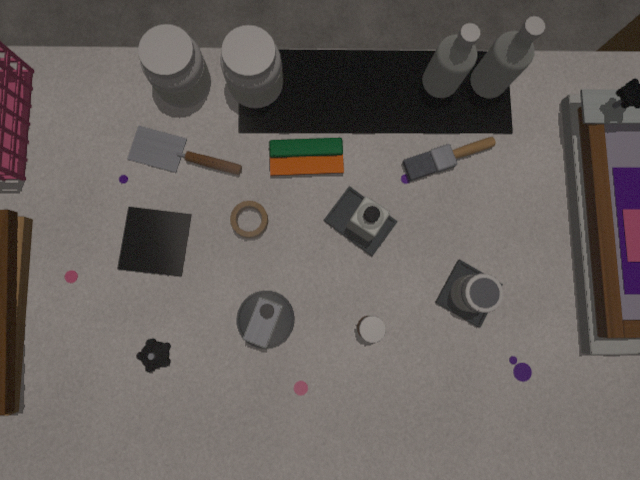

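View pics/scene0.png

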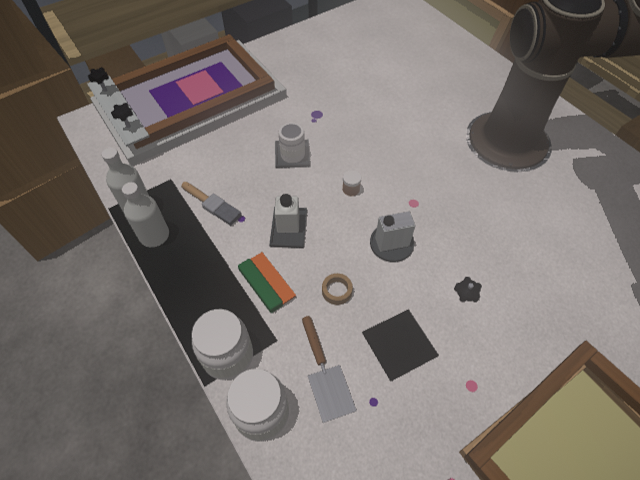

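```bash
cat > h.py <<'E'
import numpy as np, cv2
from cell import manip
def cloud(n,p=None,d=None):
    if p is None: p,d=manip.snapshot(n)
    c=manip.camera_model(n); v,u=np.mgrid[:480,:640]
    P=np.stack([(u-c["cx"])/c["fx"]*d,(v-c["cy"])/c["fy"]*d,d],-1)
    E=c["extrinsics"]; W=(P-E[:3,3])@E[:3,:3]
    W[d<=0]=np.nan
    return p,W
E
python3 - <<'E'
from h import *
C={}
for n in("top","scene"):
    C[n]=cloud(n,cv2.imread(f"pics/{n}0.png"),np.load(f"{n}0.npy"))
# rough centres from top
pt,Wt=C["top"]
R={}
for k,(u,v) in dict(mat=(155,241),round=(265,340),oblong=(340,221),square=(455,300),jar=(372,329),tape=(236,219),sq=(306,157),bench=(200,310)).items():
    print(k,Wt[v-2:v+3,u-2:u+3].reshape(-1,3).mean(0).round(1))
cent=dict(tin=(265,322,78,90),bottle=(365,221,70,84),tub=(480,293,76,92))
for k,(u,v,lo,hi) in cent.items():
    c=np.nanmedian(Wt[v-12:v+12,u-12:u+12].reshape(-1,3),0)
    for n in C:
        W=C[n][1]; 
        for nm,l,h in(("body",lo,hi),("cap",hi+2,110)):
            m=(np.hypot(W[...,0]-c[0],W[...,1]-c[1])<70)&(W[...,2]>l)&(W[...,2]<h)
            Q=W[m]
            if len(Q)<10: continue
            r=cv2.minAreaRect(Q[:,:2].astype(np.float32))
            print(k,n,nm,len(Q),"medz",np.median(Q[:,2]).round(1),"rect",np.round(r[0],1),np.round(r[1],1),round(r[2],1))
for k,(x,y) in dict(mat=(155,241),round=(265,322),oblong=(360,225),square=(468,293)).items():
    c=np.nanmedian(Wt[y-4:y+4,x-4:x+4].reshape(-1,3),0); allq=[]
    for n in C:
        p,W=C[n]
        m=(np.hypot(W[...,0]-c[0],W[...,1]-c[1])<90)&(W[...,2]>-4)&(W[...,2]<16)&(p.max(-1)<95)
        m=cv2.morphologyEx(m.astype(np.uint8),cv2.MORPH_OPEN,np.ones((3,3)))
        nl,L,S,_=cv2.connectedComponentsWithStats(m); m=L==(1+S[1:,4].argmax())
        Q=W[m]; allq.append(Q)
        r=cv2.minAreaRect(Q[:,:2].astype(np.float32)); print(k,n,len(Q),np.round(r[0],1),np.round(r[1],1),round(r[2],1), "z",np.percentile(Q[:,2],[5,50,95]).round(1))
    Q=np.vstack(allq)[:,:2].astype(np.float32); r=cv2.minAreaRect(Q); print(k,"union",np.round(r[0],1),np.round(r[1],1),round(r[2],1), cv2.minEnclosingCircle(Q))
E
```

```text
mat [588.8 269.    3.5]
round [425.9  72.7  86. ]
oblong [622.6 -51.1   3.4]
square [ 483.2 -242.    25.6]
jar [438.1 -97.   47.5]
tape [625.3 129.5  12.5]
sq [735.    8.2  15.6]
bench [470.5 190.1  -0.7]
tin top body 1036 medz 86.0 rect [452.3  77.5] [40.2 70. ] 68.3
tin top cap 161 medz 96.9 rect [469.8  69.9] [20.4 20.1] 45.5
tin scene body 483 medz 87.1 rect [453.3  78.7] [43.9 70.5] 69.8
tin scene cap 82 medz 98.3 rect [471.2  71.5] [20.5 19.1] 53.3
bottle top body 684 medz 77.7 rect [618.7 -93.7] [49.8 50.2] 56.0
bottle top cap 217 medz 101.1 rect [617.8 -93.9] [26.1 23.7] 56.2
bottle scene body 311 medz 78.9 rect [620.  -92.1] [50.4 50.2] 54.0
bottle scene cap 141 medz 101.1 rect [618.6 -91.9] [26.6 26.1] 64.1
tub top body 1207 medz 83.4 rect [ 494.2 -269.9] [60.4 59.7] 89.5
tub scene body 419 medz 84.7 rect [ 494.9 -269.1] [60.2 60.1] 83.7
mat top 4110 [589.1 271.5] [112.6 111. ] 82.8 z [0.8 3.3 5.7]
mat scene 2981 [588.7 269.6] [111.8 110.9] 82.7 z [2.  4.6 7.3]
mat union [589.  270.7] [114.1 111.1] 82.7 ((588.8375244140625, 270.0074462890625), 76.82830810546875)
round top 1334 [458.3  76.9] [96.7 88.7] 66.0 z [ 1.1  4.  10.5]
round scene 555 [467.   89.8] [68.3 96.1] 40.5 z [ 2.4  5.9 11.8]
round union [456.4  79.3] [98.8 93. ] 80.1 ((455.7080993652344, 79.03327941894531), 49.77578353881836)
oblong top 1616 [623.  -86.5] [107.9  80.9] 52.7 z [ 0.7  4.  10.6]
oblong scene 724 [623.3 -84.5] [108.7  75.9] 52.7 z [ 2.5  5.7 12.2]
oblong union [623.6 -85.7] [110.   80.9] 52.7 ((623.99853515625, -85.6948013305664), 65.29586791992188)
square top 1151 [ 494.3 -272. ] [87.1 93.5] 59.0 z [ 0.3  4.5 11.1]
square scene 180 [ 526.7 -254.7] [43.5 83.1] 19.5 z [ 2.3  6.7 12. ]
square union [ 496.  -270.8] [87.6 95.1] 61.8 ((494.496826171875, -270.98663330078125), 59.580318450927734)
```

```bash
cat > plan.py <<'E'
# usage: plan.py grip x y z theta_deg [x y z theta ...]: rows in tool units from current pose
import sys, numpy as np
from cell import manip
from scipy.spatial.transform import Rotation as R
s=manip.read_state(); p=s["ee_pos"]; y=R.from_quat(s["tcp_rot"]).as_matrix()[:,1]
th=np.arctan2(y[1],y[0]); g=float(sys.argv[1]); T=np.array(sys.argv[2:],float).reshape(-1,4)
print("now",p.round(1),np.degrees(th).round(1),"op",round(s["opening"],2),"gf",round(s["grasp_force"],1),"t",round(s["time"],2))
rows=[]
for t in T:
    d=t[:3]-p; dth=(np.radians(t[3])-th+np.pi/2)%np.pi-np.pi/2
    for n in range(1,80):
        r=[]
        for i in range(n):
            a=th+dth*i/n; X=[-np.sin(a),np.cos(a),0]; Y=[np.cos(a),np.sin(a),0]; e=d/n/20
            r.append([e@X,e@Y,-e[2],-dth/n/.08])
        if np.abs(r).max()<=.99: break
    rows+=r; p=t[:3]; th+=dth
for i in range(0,len(rows),5): print([[round(float(v),2) for v in r]+[g] for r in rows[i:i+5]])
E
python3 plan.py 85 453 78 150 69 453 78 56 69
```

```text
now [241.2 575.8 249.1] 67.3 op 1.0 gf 0.0 t 0.1
[[-0.97, -0.94, 0.25, -0.02, 85.0], [-0.97, -0.94, 0.25, -0.02, 85.0], [-0.97, -0.95, 0.25, -0.02, 85.0], [-0.96, -0.95, 0.25, -0.02, 85.0], [-0.96, -0.95, 0.25, -0.02, 85.0]]
[[-0.96, -0.95, 0.25, -0.02, 85.0], [-0.96, -0.95, 0.25, -0.02, 85.0], [-0.96, -0.95, 0.25, -0.02, 85.0], [-0.96, -0.95, 0.25, -0.02, 85.0], [-0.96, -0.96, 0.25, -0.02, 85.0]]
[[-0.95, -0.96, 0.25, -0.02, 85.0], [-0.95, -0.96, 0.25, -0.02, 85.0], [-0.95, -0.96, 0.25, -0.02, 85.0], [-0.95, -0.96, 0.25, -0.02, 85.0], [-0.95, -0.96, 0.25, -0.02, 85.0]]
[[-0.95, -0.96, 0.25, -0.02, 85.0], [-0.95, -0.97, 0.25, -0.02, 85.0], [-0.94, -0.97, 0.25, -0.02, 85.0], [-0.94, -0.97, 0.25, -0.02, 85.0], [-0.94, -0.97, 0.25, -0.02, 85.0]]
[[0.0, 0.0, 0.94, -0.0, 85.0], [0.0, 0.0, 0.94, -0.0, 85.0], [0.0, 0.0, 0.94, -0.0, 85.0], [0.0, 0.0, 0.94, -0.0, 85.0], [0.0, 0.0, 0.94, -0.0, 85.0]]
```

>>> {"method": "carry_out", "body": {
  "steps": [
    [-0.96,-0.95,0.25,-0.02,85],
    [-0.96,-0.95,0.25,-0.02,85],
    [-0.96,-0.95,0.25,-0.02,85],
    [-0.96,-0.95,0.25,-0.02,85],
    [-0.96,-0.95,0.25,-0.02,85]
  ],
  "newtons": 40
}}

```text
time: 0.6
ee_pos: [293.8, 450.5, 224.5]
tcp_rot: [0.193, 0.981, -0.0, -0.0]
wrist_force: [0.0, 0.5, -0.2]
opening: 0.997
grasp_force: 0.0
```

Tracking is good.

>>> {"method": "carry_out", "body": {
  "steps": [
    [-0.96,-0.95,0.25,-0.02,85],
    [-0.96,-0.95,0.25,-0.02,85],
    [-0.96,-0.95,0.25,-0.02,85],
    [-0.96,-0.95,0.25,-0.02,85],
    [-0.96,-0.95,0.25,-0.02,85]
  ]
}}

```text
time: 1.1
ee_pos: [347.0, 326.5, 199.7]
tcp_rot: [0.189, 0.982, -0.0, -0.0]
wrist_force: [0.7, -0.6, 0.9]
opening: 0.995
grasp_force: 0.0
```

>>> {"method": "carry_out", "body": {
  "steps": [
    [-0.95,-0.96,0.25,-0.02,85],
    [-0.95,-0.96,0.25,-0.02,85],
    [-0.95,-0.96,0.25,-0.02,85],
    [-0.95,-0.96,0.25,-0.02,85],
    [-0.95,-0.96,0.25,-0.02,85]
  ]
}}

```text
time: 1.6
ee_pos: [399.9, 202.3, 174.8]
tcp_rot: [0.185, 0.983, -0.0, -0.0]
wrist_force: [-0.0, -0.5, 0.3]
opening: 0.996
grasp_force: 0.0
```

>>> {"method": "carry_out", "body": {
  "steps": [
    [-0.95,-0.96,0.25,-0.02,85],
    [-0.95,-0.97,0.25,-0.02,85],
    [-0.94,-0.97,0.25,-0.02,85],
    [-0.94,-0.97,0.25,-0.02,85],
    [-0.94,-0.97,0.25,-0.02,85]
  ]
}}

```text
time: 2.1
ee_pos: [452.9, 78.0, 149.8]
tcp_rot: [0.181, 0.983, -0.0, -0.0]
wrist_force: [0.4, 1.0, 0.7]
opening: 0.997
grasp_force: 0.0
```

>>> {"method": "carry_out", "body": {
  "steps": [
    [0,0,0,0,85],
    [0,0,0,0,85]
  ]
}}

```text
time: 2.3
ee_pos: [452.5, 78.8, 149.8]
tcp_rot: [0.182, 0.983, 0.0, -0.001]
wrist_force: [0.6, 0.5, -0.1]
opening: 0.995
grasp_force: 0.0
```

```bash
python3 plan.py 85 453 78 150 69 453 78 56 69; python3 -c "
from h import *
print(manip.camera_model('wrist'))
p,d=manip.snapshot('wrist');cv2.imwrite('pics/w1.png',p)"
```

```text
now [452.5  78.8 149.8] 69.0 op 1.0 gf 0.0 t 2.3
[[-0.04, -0.03, -0.01, -0.0, 85.0], [0.0, 0.0, 0.94, -0.0, 85.0], [0.0, 0.0, 0.94, -0.0, 85.0], [0.0, 0.0, 0.94, -0.0, 85.0], [0.0, 0.0, 0.94, -0.0, 85.0]]
[[0.0, 0.0, 0.94, -0.0, 85.0]]
{'fx': 371.64829954431775, 'fy': 371.64829954431775, 'cx': 319.4134167268576, 'cy': 240.34824230518234, 'extrinsics': array([[ 3.58057097e-01,  9.33699218e-01, -9.41202326e-04,
        -2.35426692e+02],
       [ 8.91698351e-01, -3.41651225e-01,  2.96898115e-01,
        -3.85519372e+02],
       [ 2.76891975e-01, -1.07145746e-01, -9.54908699e-01,
         1.66609566e+02],
       [ 0.00000000e+00,  0.00000000e+00,  0.00000000e+00,
         1.00000000e+00]])}
```

>>> {"method": "carry_out", "body": {
  "steps": [
    [0,0,0.94,0,85],
    [0,0,0.94,0,85],
    [0,0,0.94,0,85],
    [0,0,0.94,0,85],
    [0,0,0.94,0,85]
  ]
}}

```text
time: 2.85
ee_pos: [452.7, 80.3, 55.8]
tcp_rot: [0.181, 0.984, 0.0, 0.0]
wrist_force: [0.7, -0.2, -0.3]
opening: 0.994
grasp_force: 0.0
```

>>> {"method": "carry_out", "body": {
  "steps": [
    [0,0,0,0,60],
    [0,0,0,0,50],
    [0,0,0,0,40],
    [0,0,0,0,30],
    [0,0,0,0,30]
  ]
}}

```text
time: 3.35
ee_pos: [454.1, 79.4, 57.5]
tcp_rot: [0.181, 0.983, 0.0, 0.001]
wrist_force: [-0.3, 1.6, 4.6]
opening: 0.466
grasp_force: 41.6
```

>>> {"method": "carry_out", "body": {
  "steps": [
    [0,0,0,0,30],
    [0,0,0,0,30],
    [0,0,0,0,30]
  ]
}}

```text
time: 3.65
ee_pos: [454.1, 79.4, 57.5]
tcp_rot: [0.181, 0.983, 0.0, 0.001]
wrist_force: [0.2, 1.4, 7.1]
opening: 0.466
grasp_force: 41.9
```

```bash
python3 plan.py 30 453 78 130 69 589 270.5 130 0 589 270.5 57 0
```

```text
now [454.1  79.4  57.5] 69.1 op 0.47 gf 41.9 t 3.65
[[0.01, -0.02, -0.91, 0.01, 30.0], [0.01, -0.02, -0.91, 0.01, 30.0], [0.01, -0.02, -0.91, 0.01, 30.0], [0.01, -0.02, -0.91, 0.01, 30.0], [-0.18, 0.71, -0.0, 0.94, 30.0]]
[[-0.13, 0.73, -0.0, 0.94, 30.0], [-0.07, 0.73, -0.0, 0.94, 30.0], [-0.02, 0.74, -0.0, 0.94, 30.0], [0.04, 0.74, -0.0, 0.94, 30.0], [0.09, 0.73, -0.0, 0.94, 30.0]]
[[0.15, 0.72, -0.0, 0.94, 30.0], [0.2, 0.71, -0.0, 0.94, 30.0], [0.26, 0.69, -0.0, 0.94, 30.0], [0.31, 0.67, -0.0, 0.94, 30.0], [0.36, 0.64, -0.0, 0.94, 30.0]]
[[0.4, 0.62, -0.0, 0.94, 30.0], [0.45, 0.58, -0.0, 0.94, 30.0], [0.49, 0.55, -0.0, 0.94, 30.0], [0.53, 0.51, -0.0, 0.94, 30.0], [0.57, 0.47, -0.0, 0.94, 30.0]]
[[0.0, 0.0, 0.91, -0.0, 30.0], [0.0, 0.0, 0.91, -0.0, 30.0], [0.0, 0.0, 0.91, -0.0, 30.0], [0.0, 0.0, 0.91, -0.0, 30.0]]
```

>>> {"method": "carry_out", "body": {
  "steps": [
    [0,0,-0.4,0,30],
    [0,0,-0.8,0,30],
    [0,0,-0.9,0,30],
    [0,0,-0.9,0,30],
    [0,0,-0.7,0,30]
  ]
}}

```text
time: 4.15
ee_pos: [452.5, 78.9, 131.0]
tcp_rot: [0.181, 0.983, -0.0, -0.0]
wrist_force: [0.2, 0.4, -2.3]
opening: 0.466
grasp_force: 41.0
```

>>> {"method": "carry_out", "body": {
  "steps": [
    [-0.18,0.71,0,0.94,30],
    [-0.13,0.73,0,0.94,30],
    [-0.07,0.73,0,0.94,30],
    [-0.02,0.74,0,0.94,30],
    [0.04,0.74,0,0.94,30]
  ]
}}

```text
time: 4.65
ee_pos: [494.9, 139.5, 129.9]
tcp_rot: [0.364, 0.932, -0.001, -0.001]
wrist_force: [-0.0, -0.3, -3.4]
opening: 0.462
grasp_force: 41.1
```

>>> {"method": "carry_out", "body": {
  "steps": [
    [0.09,0.73,0,0.94,30],
    [0.15,0.72,0,0.94,30],
    [0.2,0.71,0,0.94,30],
    [0.26,0.69,0,0.94,30],
    [0.31,0.67,0,0.94,30]
  ]
}}

```text
time: 5.15
ee_pos: [537.1, 199.8, 129.7]
tcp_rot: [0.531, 0.847, -0.001, -0.001]
wrist_force: [0.5, -0.2, -3.5]
opening: 0.463
grasp_force: 41.1
```

>>> {"method": "carry_out", "body": {
  "steps": [
    [0.36,0.64,0,0.94,30],
    [0.4,0.62,0,0.94,30],
    [0.45,0.58,0,0.94,30],
    [0.49,0.55,0,0.94,30],
    [0.53,0.51,0,0.94,30]
  ]
}}

```text
time: 5.65
ee_pos: [579.4, 259.9, 129.5]
tcp_rot: [0.68, 0.733, -0.001, -0.0]
wrist_force: [0.2, -0.4, -2.3]
opening: 0.467
grasp_force: 41.1
```

>>> {"method": "carry_out", "body": {
  "steps": [
    [0.57,0.47,0,0.94,30],
    [0,0,0,0,30],
    [0,0,0,0,30]
  ]
}}

```text
time: 5.95
ee_pos: [587.6, 271.5, 129.6]
tcp_rot: [0.705, 0.709, -0.001, -0.0]
wrist_force: [-1.3, -0.9, -2.1]
opening: 0.466
grasp_force: 41.2
```

```bash
python3 plan.py 30 589 270.5 62 0; python3 - <<'E'
from h import *
p,W=cloud("scene");cv2.imwrite("pics/s1.png",p[150:480,250:550])
E
```

```text
now [587.6 271.5 129.6] 0.3 op 0.47 gf 41.2 t 5.95
[[-0.01, 0.02, 0.84, 0.01, 30.0], [-0.01, 0.02, 0.84, 0.01, 30.0], [-0.01, 0.02, 0.84, 0.01, 30.0], [-0.01, 0.02, 0.84, 0.01, 30.0]]
```

>>> {"method": "carry_out", "body": {
  "steps": [
    [0,0,0.9,0,30],
    [0,0,0.9,0,30],
    [0,0,0.8,0,30],
    [0,0,0.5,0,30],
    [0,0,0.25,0,30]
  ]
}}

```text
time: 6.5
ee_pos: [587.4, 271.3, 61.7]
tcp_rot: [0.706, 0.708, -0.001, -0.001]
wrist_force: [-0.1, 0.5, -2.3]
opening: 0.466
grasp_force: 41.2
```

>>> {"method": "carry_out", "body": {
  "steps": [
    [0,0,0.07,0,30],
    [0,0,0.07,0,30],
    [0,0,0,0,30]
  ]
}}

```text
time: 6.8
ee_pos: [589.1, 272.3, 61.1]
tcp_rot: [0.706, 0.708, 0.001, 0.0]
wrist_force: [0.7, -0.7, -1.4]
opening: 0.461
grasp_force: 41.2
```

>>> {"method": "carry_out", "body": {
  "steps": [
    [0,0,0.05,0,30],
    [0,0,0.05,0,30],
    [0,0,0,0,30]
  ]
}}

```text
time: 7.1
ee_pos: [588.6, 272.1, 58.6]
tcp_rot: [0.706, 0.708, 0.0, 0.0]
wrist_force: [-0.1, -0.8, -2.9]
opening: 0.465
grasp_force: 41.2
```

>>> {"method": "carry_out", "body": {
  "steps": [
    [0,0,0.05,0,30],
    [0,0,0,0,30],
    [0,0,0,0,30]
  ]
}}

```text
time: 7.4
ee_pos: [588.7, 272.2, 57.6]
tcp_rot: [0.706, 0.708, 0.0, 0.0]
wrist_force: [-0.3, 0.9, -1.7]
opening: 0.463
grasp_force: 41.3
```

>>> {"method": "carry_out", "body": {
  "steps": [
    [0,0,0.05,0,30],
    [0,0,0,0,30],
    [0,0,0,0,30]
  ]
}}

```text
time: 7.7
ee_pos: [588.7, 272.3, 57.5]
tcp_rot: [0.706, 0.708, 0.0, 0.0]
wrist_force: [-3.3, -0.1, 5.1]
opening: 0.461
grasp_force: 41.9
```

>>> {"method": "carry_out", "body": {
  "steps": [
    [0,0,0.05,0,30],
    [0,0,0,0,30],
    [0,0,0,0,30]
  ]
}}

```text
time: 8.0
ee_pos: [588.8, 272.3, 57.5]
tcp_rot: [0.706, 0.708, 0.0, -0.0]
wrist_force: [-4.4, -1.0, 10.4]
opening: 0.464
grasp_force: 42.6
```

>>> {"method": "carry_out", "body": {
  "steps": [
    [0,0,0,0,45],
    [0,0,0,0,60],
    [0,0,0,0,75],
    [0,0,0,0,85],
    [0,0,0,0,85]
  ]
}}

```text
time: 8.5
ee_pos: [588.5, 272.0, 55.1]
tcp_rot: [0.706, 0.708, -0.0, -0.0]
wrist_force: [-0.2, 0.4, -0.3]
opening: 0.995
grasp_force: 0.0
```

>>> {"method": "carry_out", "body": {
  "steps": [
    [0,0,-0.3,0,85],
    [0,0,-0.9,0,85],
    [0,0,-0.9,0,85],
    [0,0,-0.9,0,85],
    [0,0,-0.9,0,85]
  ]
}}

```text
time: 9.0
ee_pos: [589.5, 272.5, 136.7]
tcp_rot: [0.706, 0.708, 0.001, 0.001]
wrist_force: [0.4, -0.0, 0.1]
opening: 0.996
grasp_force: 0.0
```

```bash
python3 plan.py 85 494.6 -269.5 155 -10 494.6 -269.5 56 -10
```

```text
now [589.5 272.5 136.7] 0.2 op 1.0 gf 0.0 t 9.0
[[-0.97, -0.17, -0.03, 0.08, 85.0], [-0.97, -0.17, -0.03, 0.08, 85.0], [-0.97, -0.16, -0.03, 0.08, 85.0], [-0.97, -0.15, -0.03, 0.08, 85.0], [-0.97, -0.15, -0.03, 0.08, 85.0]]
[[-0.97, -0.14, -0.03, 0.08, 85.0], [-0.97, -0.14, -0.03, 0.08, 85.0], [-0.97, -0.13, -0.03, 0.08, 85.0], [-0.97, -0.12, -0.03, 0.08, 85.0], [-0.98, -0.12, -0.03, 0.08, 85.0]]
[[-0.98, -0.11, -0.03, 0.08, 85.0], [-0.98, -0.1, -0.03, 0.08, 85.0], [-0.98, -0.1, -0.03, 0.08, 85.0], [-0.98, -0.09, -0.03, 0.08, 85.0], [-0.98, -0.09, -0.03, 0.08, 85.0]]
[[-0.98, -0.08, -0.03, 0.08, 85.0], [-0.98, -0.07, -0.03, 0.08, 85.0], [-0.98, -0.07, -0.03, 0.08, 85.0], [-0.98, -0.06, -0.03, 0.08, 85.0], [-0.98, -0.05, -0.03, 0.08, 85.0]]
[[-0.98, -0.05, -0.03, 0.08, 85.0], [-0.98, -0.04, -0.03, 0.08, 85.0], [-0.98, -0.04, -0.03, 0.08, 85.0], [-0.98, -0.03, -0.03, 0.08, 85.0], [-0.98, -0.02, -0.03, 0.08, 85.0]]
[[-0.98, -0.02, -0.03, 0.08, 85.0], [-0.98, -0.01, -0.03, 0.08, 85.0], [-0.98, -0.01, -0.03, 0.08, 85.0], [0.0, 0.0, 0.99, -0.0, 85.0], [0.0, 0.0, 0.99, -0.0, 85.0]]
[[0.0, 0.0, 0.99, -0.0, 85.0], [0.0, 0.0, 0.99, -0.0, 85.0], [0.0, 0.0, 0.99, -0.0, 85.0]]
```

>>> {"method": "carry_out", "body": {
  "steps": [
    [-0.97,-0.17,-0.15,0.08,85],
    [-0.97,-0.17,-0.15,0.08,85],
    [-0.97,-0.16,-0.15,0.08,85],
    [-0.97,-0.15,-0.15,0.08,85],
    [-0.97,-0.15,-0.15,0.08,85]
  ]
}}

```text
time: 9.5
ee_pos: [570.5, 172.8, 147.9]
tcp_rot: [0.718, 0.696, -0.001, -0.0]
wrist_force: [1.1, -0.3, -0.2]
opening: 0.994
grasp_force: 0.0
```

>>> {"method": "carry_out", "body": {
  "steps": [
    [-0.97,-0.14,0,0.08,85],
    [-0.97,-0.14,0,0.08,85],
    [-0.97,-0.13,0,0.08,85],
    [-0.97,-0.12,0,0.08,85],
    [-0.98,-0.12,0,0.08,85]
  ]
}}

```text
time: 10.0
ee_pos: [553.7, 76.6, 148.2]
tcp_rot: [0.729, 0.685, -0.0, -0.0]
wrist_force: [0.2, -1.3, -0.4]
opening: 0.997
grasp_force: 0.0
```

>>> {"method": "carry_out", "body": {
  "steps": [
    [-0.98,-0.11,0,0.08,85],
    [-0.98,-0.1,0,0.08,85],
    [-0.98,-0.1,0,0.08,85],
    [-0.98,-0.09,0,0.08,85],
    [-0.98,-0.09,0,0.08,85]
  ]
}}

```text
time: 10.5
ee_pos: [536.4, -20.2, 148.1]
tcp_rot: [0.74, 0.673, -0.0, -0.0]
wrist_force: [0.3, 0.1, -0.7]
opening: 0.998
grasp_force: 0.0
```

>>> {"method": "carry_out", "body": {
  "steps": [
    [-0.98,-0.08,0,0.08,85],
    [-0.98,-0.07,0,0.08,85],
    [-0.98,-0.07,0,0.08,85],
    [-0.98,-0.06,0,0.08,85],
    [-0.98,-0.05,0,0.08,85]
  ]
}}

```text
time: 11.0
ee_pos: [519.3, -116.8, 148.1]
tcp_rot: [0.75, 0.661, -0.0, -0.0]
wrist_force: [1.3, -0.4, 0.4]
opening: 0.994
grasp_force: 0.0
```

>>> {"method": "carry_out", "body": {
  "steps": [
    [-0.98,-0.05,0,0.08,85],
    [-0.98,-0.04,0,0.08,85],
    [-0.98,-0.04,0,0.08,85],
    [-0.98,-0.03,0,0.08,85],
    [-0.98,-0.02,0,0.08,85]
  ]
}}

```text
time: 11.5
ee_pos: [502.0, -213.2, 148.1]
tcp_rot: [0.761, 0.649, -0.0, -0.0]
wrist_force: [0.5, 0.3, -1.2]
opening: 0.995
grasp_force: 0.0
```

>>> {"method": "carry_out", "body": {
  "steps": [
    [-0.98,-0.02,0,0.08,85],
    [-0.98,-0.01,0,0.08,85],
    [-0.98,-0.01,0,0.08,85],
    [0,0,0,0,85],
    [0,0,0,0,85]
  ]
}}

```text
time: 12.0
ee_pos: [492.1, -270.0, 148.1]
tcp_rot: [0.767, 0.641, 0.0, -0.001]
wrist_force: [0.4, 0.0, 1.0]
opening: 0.995
grasp_force: 0.0
```

```bash
python3 plan.py 85 494.6 -269.5 56 -10
```

```text
now [ 492.1 -270.   148.1] -10.2 op 1.0 gf 0.0 t 12.0
[[0.01, 0.02, 0.92, -0.01, 85.0], [0.01, 0.02, 0.92, -0.01, 85.0], [0.01, 0.02, 0.92, -0.01, 85.0], [0.01, 0.02, 0.92, -0.01, 85.0], [0.01, 0.02, 0.92, -0.01, 85.0]]
```

>>> {"method": "carry_out", "body": {
  "steps": [
    [0,0.1,0.92,0,85],
    [0,0,0.92,0,85],
    [0,0,0.92,0,85],
    [0,0,0.92,0,85],
    [0,0,0.92,0,85]
  ]
}}

```text
time: 12.5
ee_pos: [494.8, -268.9, 55.7]
tcp_rot: [0.766, 0.642, 0.0, -0.0]
wrist_force: [-0.1, -0.8, 0.4]
opening: 0.992
grasp_force: 0.0
```

>>> {"method": "carry_out", "body": {
  "steps": [
    [0,0,0,0,72],
    [0,0,0,0,65],
    [0,0,0,0,60],
    [0,0,0,0,50],
    [0,0,0,0,50]
  ]
}}

```text
time: 13.0
ee_pos: [495.4, -270.0, 57.1]
tcp_rot: [0.767, 0.642, 0.0, 0.0]
wrist_force: [0.4, 0.4, -1.3]
opening: 0.72
grasp_force: 43.9
```

>>> {"method": "carry_out", "body": {
  "steps": [
    [0,0,0,0,50],
    [0,0,0,0,50]
  ]
}}

```text
time: 13.2
ee_pos: [495.4, -270.1, 57.1]
tcp_rot: [0.767, 0.642, 0.0, 0.0]
wrist_force: [0.4, 0.2, 0.2]
opening: 0.715
grasp_force: 44.0
```

```bash
python3 plan.py 50 494.6 -269.5 133 -10 456 79 133 -10
```

```text
now [ 495.4 -270.1   57.1] -10.1 op 0.72 gf 44.0 t 13.2
[[0.01, -0.01, -0.95, -0.01, 50.0], [0.01, -0.01, -0.95, -0.01, 50.0], [0.01, -0.01, -0.95, -0.01, 50.0], [0.01, -0.01, -0.95, -0.01, 50.0], [0.99, -0.29, -0.0, -0.0, 50.0]]
[[0.99, -0.29, -0.0, -0.0, 50.0], [0.99, -0.29, -0.0, -0.0, 50.0], [0.99, -0.29, -0.0, -0.0, 50.0], [0.99, -0.29, -0.0, -0.0, 50.0], [0.99, -0.29, -0.0, -0.0, 50.0]]
[[0.99, -0.29, -0.0, -0.0, 50.0], [0.99, -0.29, -0.0, -0.0, 50.0], [0.99, -0.29, -0.0, -0.0, 50.0], [0.99, -0.29, -0.0, -0.0, 50.0], [0.99, -0.29, -0.0, -0.0, 50.0]]
[[0.99, -0.29, -0.0, -0.0, 50.0], [0.99, -0.29, -0.0, -0.0, 50.0], [0.99, -0.29, -0.0, -0.0, 50.0], [0.99, -0.29, -0.0, -0.0, 50.0], [0.99, -0.29, -0.0, -0.0, 50.0]]
[[0.99, -0.29, -0.0, -0.0, 50.0]]
```

>>> {"method": "carry_out", "body": {
  "steps": [
    [0,0,-0.5,0,50],
    [0,0,-0.9,0,50],
    [0,0,-0.9,0,50],
    [0,0,-0.9,0,50],
    [0,0,-0.8,0,50]
  ]
}}

```text
time: 13.7
ee_pos: [495.1, -270.0, 137.8]
tcp_rot: [0.767, 0.642, 0.0, 0.0]
wrist_force: [-0.2, 0.0, -2.0]
opening: 0.712
grasp_force: 44.1
```

>>> {"method": "carry_out", "body": {
  "steps": [
    [0.5,-0.14,0,0,50],
    [0.99,-0.29,0,0,50],
    [0.99,-0.29,0,0,50],
    [0.99,-0.29,0,0,50],
    [0.99,-0.29,0,0,50]
  ]
}}

```text
time: 14.2
ee_pos: [483.0, -174.5, 134.7]
tcp_rot: [0.767, 0.642, -0.001, -0.002]
wrist_force: [-0.0, 0.2, -2.2]
opening: 0.719
grasp_force: 44.1
```

>>> {"method": "carry_out", "body": {
  "steps": [
    [0.99,-0.29,0,0,50],
    [0.99,-0.29,0,0,50],
    [0.99,-0.29,0,0,50],
    [0.99,-0.29,0,0,50],
    [0.99,-0.29,0,0,50]
  ]
}}

```text
time: 14.7
ee_pos: [471.5, -72.3, 134.8]
tcp_rot: [0.766, 0.642, -0.001, -0.002]
wrist_force: [-0.1, 0.9, -2.0]
opening: 0.715
grasp_force: 44.1
```

>>> {"method": "carry_out", "body": {
  "steps": [
    [0.99,-0.29,0,0,50],
    [0.99,-0.29,0,0,50],
    [0.99,-0.29,0,0,50],
    [0.99,-0.29,0,0,50],
    [0.99,-0.29,0,0,50]
  ]
}}

```text
time: 15.2
ee_pos: [459.9, 29.7, 134.9]
tcp_rot: [0.766, 0.642, -0.001, -0.002]
wrist_force: [-0.3, -1.0, -2.0]
opening: 0.714
grasp_force: 44.1
```

>>> {"method": "carry_out", "body": {
  "steps": [
    [0.99,-0.29,0,0,50],
    [0.99,-0.29,0,0,50],
    [0.5,-0.14,0,0,50],
    [0,0,0,0,50],
    [0,0,0,0,50]
  ]
}}

```text
time: 15.7
ee_pos: [456.5, 79.0, 135.9]
tcp_rot: [0.766, 0.643, -0.001, -0.0]
wrist_force: [1.1, -0.3, -2.2]
opening: 0.72
grasp_force: 44.1
```

```bash
python3 plan.py 50 456 79 62 -10; python3 - <<'E'
from h import *
p,W=cloud("top"); cv2.imwrite("pics/top1.png",p)
c=np.array([495,-271])
C={}
q,V=cloud("scene"); cv2.imwrite("pics/scene1.png",q)
for name,c,rad in (("square",(495,-271),80),):
  for n,(p,W) in dict(top=(p,W),scene=(q,V)).items():
    m=(np.hypot(W[...,0]-c[0],W[...,1]-c[1])<rad)&(W[...,2]>-4)&(W[...,2]<16)&(p.max(-1)<95)
    m=cv2.morphologyEx(m.astype(np.uint8),cv2.MORPH_OPEN,np.ones((3,3)))
    nl,L,S,_=cv2.connectedComponentsWithStats(m); m=L==(1+S[1:,4].argmax())
    Q=W[m]; r=cv2.minAreaRect(Q[:,:2].astype(np.float32)); print(name,n,len(Q),np.round(r[0],1),np.round(r[1],1),round(r[2],1))
for nm,(u,v) in dict(mat=(155,241)).items():
  for n,W_ in (("top",W),("scene",V)):
    m=(np.hypot(W_[...,0]-589,W_[...,1]-271)<70)&(W_[...,2]>78)&(W_[...,2]<91)
    r=cv2.minAreaRect(W_[m][:,:2].astype(np.float32)); print("tin",n,m.sum(),np.round(r[0],1),np.round(r[1],1),round(r[2],1),np.median(W_[m][:,2]))
E
```

```text
now [456.5  79.  135.9] -10.0 op 0.72 gf 44.1 t 15.7
[[-0.0, -0.01, 0.92, -0.0, 50.0], [-0.0, -0.01, 0.92, -0.0, 50.0], [-0.0, -0.01, 0.92, -0.0, 50.0], [-0.0, -0.01, 0.92, -0.0, 50.0]]
square top 2564 [ 495.5 -273.1] [87.4 89.8] 59.0
square scene 21 [ 544.3 -253. ] [ 6.6 15.3] 60.5
tin top 719 [587.7 273. ] [42.7 69.6] 0.6 87.09383589189213
tin scene 719 [587.7 273. ] [42.7 69.6] 0.6 87.09383589189213
```

>>> {"method": "carry_out", "body": {
  "steps": [
    [0,0,0.9,0,50],
    [0,0,0.9,0,50],
    [0,0,0.9,0,50],
    [0,0,0.7,0,50],
    [0,0,0.25,0,50]
  ]
}}

```text
time: 16.3
ee_pos: [456.2, 78.0, 62.1]
tcp_rot: [0.767, 0.642, -0.001, -0.001]
wrist_force: [-1.1, -1.1, -1.6]
opening: 0.718
grasp_force: 44.2
```

>>> {"method": "carry_out", "body": {
  "steps": [
    [0,0,0.06,0,50],
    [0,0,0.05,0,50],
    [0,0,0,0,50]
  ]
}}

```text
time: 16.6
ee_pos: [458.1, 78.8, 61.9]
tcp_rot: [0.767, 0.642, 0.001, 0.0]
wrist_force: [0.2, -0.2, -2.4]
opening: 0.715
grasp_force: 44.2
```

>>> {"method": "carry_out", "body": {
  "steps": [
    [0,0,0.05,0,50],
    [0,0,0.05,0,50],
    [0,0,0.05,0,50],
    [0,0,0,0,50]
  ]
}}

```text
time: 17.0
ee_pos: [457.2, 79.0, 58.2]
tcp_rot: [0.767, 0.642, -0.0, -0.0]
wrist_force: [-0.0, 0.1, -2.6]
opening: 0.717
grasp_force: 44.2
```

>>> {"method": "carry_out", "body": {
  "steps": [
    [0,0,0.05,0,50],
    [0,0,0,0,50],
    [0,0,0,0,50]
  ]
}}

```text
time: 17.3
ee_pos: [457.3, 78.9, 57.2]
tcp_rot: [0.767, 0.642, -0.0, -0.0]
wrist_force: [-0.2, 0.9, -2.4]
opening: 0.716
grasp_force: 44.2
```

>>> {"method": "carry_out", "body": {
  "steps": [
    [0,0,0.03,0,50],
    [0,0,0,0,50],
    [0,0,0,0,50]
  ]
}}

```text
time: 17.6
ee_pos: [457.4, 78.9, 57.0]
tcp_rot: [0.767, 0.642, -0.0, -0.0]
wrist_force: [-1.5, 0.4, 3.1]
opening: 0.717
grasp_force: 44.5
```

>>> {"method": "carry_out", "body": {
  "steps": [
    [0,0,0.03,0,50],
    [0,0,0,0,50],
    [0,0,0,0,50]
  ]
}}

```text
time: 17.9
ee_pos: [457.4, 78.9, 57.0]
tcp_rot: [0.767, 0.642, -0.0, -0.0]
wrist_force: [-3.9, -1.1, 9.4]
opening: 0.714
grasp_force: 45.3
```

>>> {"method": "carry_out", "body": {
  "steps": [
    [0,0,0,0,66],
    [0,0,0,0,75],
    [0,0,0,0,85],
    [0,0,0,0,85],
    [0,0,0,0,85]
  ]
}}

```text
time: 18.4
ee_pos: [457.4, 78.9, 56.0]
tcp_rot: [0.767, 0.642, -0.0, 0.0]
wrist_force: [0.3, -0.8, 0.1]
opening: 0.996
grasp_force: 0.0
```

>>> {"method": "carry_out", "body": {
  "steps": [
    [0,0,-0.4,0,85],
    [0,0,-0.95,0,85],
    [0,0,-0.95,0,85],
    [0,0,-0.95,0,85],
    [0,0,-0.95,0,85]
  ]
}}

```text
time: 18.9
ee_pos: [457.4, 78.9, 141.3]
tcp_rot: [0.767, 0.642, 0.0, 0.0]
wrist_force: [0.2, -0.3, -0.8]
opening: 0.996
grasp_force: 0.0
```

```bash
python3 plan.py 85 618.8 -92.9 155 -35
```

```text
now [457.4  78.9 141.3] -10.1 op 1.0 gf 0.0 t 18.9
[[-0.59, 0.79, -0.06, 0.45, 85.0], [-0.56, 0.81, -0.06, 0.45, 85.0], [-0.53, 0.83, -0.06, 0.45, 85.0], [-0.5, 0.85, -0.06, 0.45, 85.0], [-0.47, 0.86, -0.06, 0.45, 85.0]]
[[-0.44, 0.88, -0.06, 0.45, 85.0], [-0.4, 0.9, -0.06, 0.45, 85.0], [-0.37, 0.91, -0.06, 0.45, 85.0], [-0.34, 0.92, -0.06, 0.45, 85.0], [-0.3, 0.93, -0.06, 0.45, 85.0]]
[[-0.27, 0.94, -0.06, 0.45, 85.0], [-0.24, 0.95, -0.06, 0.45, 85.0]]
```

>>> {"method": "carry_out", "body": {
  "steps": [
    [-0.59,0.79,-0.06,0.45,85],
    [-0.56,0.81,-0.06,0.45,85],
    [-0.53,0.83,-0.06,0.45,85],
    [-0.5,0.85,-0.06,0.45,85],
    [-0.47,0.86,-0.06,0.45,85]
  ]
}}

```text
time: 19.4
ee_pos: [525.5, 6.0, 146.2]
tcp_rot: [0.822, 0.569, -0.0, -0.0]
wrist_force: [0.3, 0.1, 0.3]
opening: 0.994
grasp_force: 0.0
```

>>> {"method": "carry_out", "body": {
  "steps": [
    [-0.44,0.88,-0.06,0.45,85],
    [-0.4,0.9,-0.06,0.45,85],
    [-0.37,0.91,-0.06,0.45,85],
    [-0.34,0.92,-0.06,0.45,85],
    [-0.3,0.93,-0.06,0.45,85]
  ]
}}

```text
time: 19.9
ee_pos: [592.7, -65.7, 151.8]
tcp_rot: [0.87, 0.493, -0.0, -0.0]
wrist_force: [0.1, 0.6, -0.6]
opening: 0.997
grasp_force: 0.0
```

>>> {"method": "carry_out", "body": {
  "steps": [
    [-0.27,0.94,-0.06,0.45,85],
    [-0.24,0.95,-0.06,0.45,85],
    [0,0,0,0,85],
    [0,0,0,0,85],
    [0,0,0,0,85]
  ]
}}

```text
time: 20.4
ee_pos: [617.8, -92.6, 153.8]
tcp_rot: [0.886, 0.463, -0.001, -0.001]
wrist_force: [-0.7, -0.6, 0.7]
opening: 0.996
grasp_force: 0.0
```

```bash
python3 plan.py 85 618.8 -92.9 58 -35
```

```text
now [617.8 -92.6 153.8] -34.9 op 1.0 gf 0.0 t 20.4
[[0.0, 0.01, 0.96, 0.01, 85.0], [0.0, 0.01, 0.96, 0.01, 85.0], [0.0, 0.01, 0.96, 0.01, 85.0], [0.0, 0.01, 0.96, 0.01, 85.0], [0.0, 0.01, 0.96, 0.01, 85.0]]
```

>>> {"method": "carry_out", "body": {
  "steps": [
    [0,0.05,0.96,0,85],
    [0,0,0.96,0,85],
    [0,0,0.96,0,85],
    [0,0,0.96,0,85],
    [0,0,0.95,0,85]
  ]
}}

```text
time: 20.9
ee_pos: [618.8, -92.6, 57.9]
tcp_rot: [0.886, 0.463, -0.0, -0.0]
wrist_force: [1.0, -0.5, 0.6]
opening: 0.991
grasp_force: 0.0
```

>>> {"method": "carry_out", "body": {
  "steps": [
    [0,0,0,0,65],
    [0,0,0,0,55],
    [0,0,0,0,50],
    [0,0,0,0,40],
    [0,0,0,0,40]
  ]
}}

```text
time: 21.4
ee_pos: [620.5, -93.6, 60.1]
tcp_rot: [0.886, 0.463, 0.001, 0.001]
wrist_force: [0.3, -0.1, 1.9]
opening: 0.578
grasp_force: 42.0
```

>>> {"method": "carry_out", "body": {
  "steps": [
    [0,0,0,0,40],
    [0,0,0,0,40]
  ]
}}

```text
time: 21.6
ee_pos: [620.5, -93.6, 60.0]
tcp_rot: [0.886, 0.463, 0.001, 0.0]
wrist_force: [-1.1, 1.7, 5.5]
opening: 0.581
grasp_force: 42.5
```

```bash
python3 plan.py 40 618.8 -92.9 133 -35 495.5 -272 133 -31
```

```text
now [620.5 -93.6  60. ] -34.9 op 0.58 gf 42.5 t 21.6
[[-0.0, -0.02, -0.91, 0.01, 40.0], [-0.0, -0.02, -0.91, 0.01, 40.0], [-0.0, -0.02, -0.91, 0.01, 40.0], [-0.0, -0.02, -0.91, 0.01, 40.0], [-0.99, 0.01, -0.0, -0.08, 40.0]]
[[-0.99, 0.0, -0.0, -0.08, 40.0], [-0.99, -0.0, -0.0, -0.08, 40.0], [-0.99, -0.01, -0.0, -0.08, 40.0], [-0.99, -0.02, -0.0, -0.08, 40.0], [-0.99, -0.02, -0.0, -0.08, 40.0]]
[[-0.99, -0.03, -0.0, -0.08, 40.0], [-0.99, -0.04, -0.0, -0.08, 40.0], [-0.99, -0.04, -0.0, -0.08, 40.0], [-0.99, -0.05, -0.0, -0.08, 40.0], [-0.99, -0.05, -0.0, -0.08, 40.0]]
```

>>> {"method": "carry_out", "body": {
  "steps": [
    [0,0,-0.5,0,40],
    [0,0,-0.9,0,40],
    [0,0,-0.9,0,40],
    [0,0,-0.9,0,40],
    [0,0,-0.6,0,40]
  ]
}}

```text
time: 22.1
ee_pos: [619.7, -93.7, 135.8]
tcp_rot: [0.886, 0.463, 0.0, 0.0]
wrist_force: [0.7, -0.9, -2.0]
opening: 0.58
grasp_force: 41.9
```

>>> {"method": "carry_out", "body": {
  "steps": [
    [-0.5,0,0,-0.08,40],
    [-0.99,0,0,-0.08,40],
    [-0.99,0,0,-0.08,40],
    [-0.99,-0.01,0,-0.08,40],
    [-0.99,-0.02,0,-0.08,40]
  ]
}}

```text
time: 22.6
ee_pos: [567.1, -167.8, 133.2]
tcp_rot: [0.879, 0.477, -0.001, -0.001]
wrist_force: [-0.9, -0.4, -1.7]
opening: 0.583
grasp_force: 41.9
```

>>> {"method": "carry_out", "body": {
  "steps": [
    [-0.99,-0.02,0,-0.08,40],
    [-0.99,-0.03,0,-0.08,40],
    [-0.99,-0.04,0,-0.08,40],
    [-0.99,-0.04,0,-0.08,40],
    [-0.99,-0.05,0,-0.08,40]
  ]
}}

```text
time: 23.1
ee_pos: [511.1, -249.4, 133.3]
tcp_rot: [0.871, 0.491, -0.001, -0.001]
wrist_force: [-0.2, 0.4, -2.5]
opening: 0.582
grasp_force: 41.9
```

>>> {"method": "carry_out", "body": {
  "steps": [
    [-0.99,-0.05,0,-0.08,40],
    [-0.5,-0.02,0,0,40],
    [0,0,0,0,40],
    [0,0,0,0,40]
  ]
}}

```text
time: 23.5
ee_pos: [496.3, -273.4, 134.2]
tcp_rot: [0.87, 0.493, 0.0, -0.0]
wrist_force: [0.7, 0.1, -2.4]
opening: 0.578
grasp_force: 41.9
```

```bash
python3 plan.py 40 495.5 -272 65 -31
```

```text
now [ 496.3 -273.4  134.2] -30.9 op 0.58 gf 41.9 t 23.5
[[0.01, -0.02, 0.86, 0.01, 40.0], [0.01, -0.02, 0.86, 0.01, 40.0], [0.01, -0.02, 0.86, 0.01, 40.0], [0.01, -0.02, 0.86, 0.01, 40.0]]
```

>>> {"method": "carry_out", "body": {
  "steps": [
    [0.03,0,0.9,0,40],
    [0.02,0,0.9,0,40],
    [0,0,0.9,0,40],
    [0,0,0.5,0,40],
    [0,0,0.25,0,40]
  ]
}}

```text
time: 24.0
ee_pos: [496.8, -271.7, 64.4]
tcp_rot: [0.869, 0.494, -0.0, -0.001]
wrist_force: [0.3, -0.2, -1.4]
opening: 0.581
grasp_force: 42.0
```

>>> {"method": "carry_out", "body": {
  "steps": [
    [0,0,0.06,0,40],
    [0,0,0.05,0,40],
    [0,0,0,0,40],
    [0,0,0,0,40]
  ]
}}

```text
time: 24.4
ee_pos: [497.6, -273.2, 64.2]
tcp_rot: [0.87, 0.494, 0.0, 0.001]
wrist_force: [-0.5, 0.1, -2.8]
opening: 0.581
grasp_force: 42.0
```

>>> {"method": "carry_out", "body": {
  "steps": [
    [0,0,0.05,0,40],
    [0,0,0.05,0,40],
    [0,0,0.05,0,40],
    [0,0,0,0,40]
  ]
}}

```text
time: 24.8
ee_pos: [496.9, -272.7, 60.3]
tcp_rot: [0.87, 0.494, -0.0, -0.0]
wrist_force: [0.9, -0.3, -1.8]
opening: 0.579
grasp_force: 42.0
```

>>> {"method": "carry_out", "body": {
  "steps": [
    [0,0,0.05,0,40],
    [0,0,0,0,40],
    [0,0,0,0,40]
  ]
}}

```text
time: 25.1
ee_pos: [497.2, -272.8, 60.0]
tcp_rot: [0.87, 0.494, -0.0, -0.0]
wrist_force: [-2.1, 1.2, 4.0]
opening: 0.579
grasp_force: 42.5
```

Contact at the expected height; a small press, release, rise.

>>> {"method": "carry_out", "body": {
  "steps": [
    [0,0,0.03,0,40],
    [0,0,0,0,55],
    [0,0,0,0,65],
    [0,0,0,0,85],
    [0,0,0,0,85]
  ]
}}

```text
time: 25.6
ee_pos: [497.2, -272.8, 58.7]
tcp_rot: [0.87, 0.494, 0.0, 0.0]
wrist_force: [0.0, -0.2, -0.0]
opening: 0.994
grasp_force: 0.0
```

>>> {"method": "carry_out", "body": {
  "steps": [
    [0,0,0,0,85],
    [0,0,-0.5,0,85],
    [0,0,-0.95,0,85],
    [0,0,-0.95,0,85],
    [0,0,-0.95,0,85]
  ]
}}

```text
time: 26.1
ee_pos: [497.2, -272.9, 127.2]
tcp_rot: [0.87, 0.494, 0.0, 0.0]
wrist_force: [-0.2, -0.1, 0.6]
opening: 0.994
grasp_force: 0.0
```

>>> {"method": "carry_out", "body": {
  "steps": [
    [0,0,-0.95,0,85],
    [0,0,-0.5,0,85]
  ]
}}

```text
time: 26.3
ee_pos: [498.3, -273.5, 157.5]
tcp_rot: [0.87, 0.494, 0.001, 0.002]
wrist_force: [0.9, -1.0, -0.9]
opening: 0.998
grasp_force: 0.0
```

```bash
python3 plan.py 85 587.9 272.5 152 0.5
```

```text
now [ 498.3 -273.5  157.5] -30.8 op 1.0 gf 0.0 t 26.3
[[0.92, -0.36, 0.01, -0.24, 85.0], [0.93, -0.34, 0.01, -0.24, 85.0], [0.93, -0.33, 0.01, -0.24, 85.0], [0.94, -0.31, 0.01, -0.24, 85.0], [0.94, -0.29, 0.01, -0.24, 85.0]]
[[0.95, -0.27, 0.01, -0.24, 85.0], [0.96, -0.25, 0.01, -0.24, 85.0], [0.96, -0.23, 0.01, -0.24, 85.0], [0.96, -0.21, 0.01, -0.24, 85.0], [0.97, -0.2, 0.01, -0.24, 85.0]]
[[0.97, -0.18, 0.01, -0.24, 85.0], [0.98, -0.16, 0.01, -0.24, 85.0], [0.98, -0.14, 0.01, -0.24, 85.0], [0.98, -0.12, 0.01, -0.24, 85.0], [0.98, -0.1, 0.01, -0.24, 85.0]]
[[0.98, -0.08, 0.01, -0.24, 85.0], [0.99, -0.06, 0.01, -0.24, 85.0], [0.99, -0.04, 0.01, -0.24, 85.0], [0.99, -0.02, 0.01, -0.24, 85.0], [0.99, -0.0, 0.01, -0.24, 85.0]]
[[0.99, 0.02, 0.01, -0.24, 85.0], [0.99, 0.03, 0.01, -0.24, 85.0], [0.99, 0.05, 0.01, -0.24, 85.0], [0.99, 0.07, 0.01, -0.24, 85.0], [0.98, 0.09, 0.01, -0.24, 85.0]]
[[0.98, 0.11, 0.01, -0.24, 85.0], [0.98, 0.13, 0.01, -0.24, 85.0], [0.98, 0.15, 0.01, -0.24, 85.0]]
```

>>> {"method": "carry_out", "body": {
  "steps": [
    [0.92,-0.36,0,-0.24,85],
    [0.93,-0.34,0,-0.24,85],
    [0.93,-0.33,0,-0.24,85],
    [0.94,-0.31,0,-0.24,85],
    [0.94,-0.29,0,-0.24,85]
  ]
}}

```text
time: 26.8
ee_pos: [513.0, -174.5, 154.9]
tcp_rot: [0.845, 0.535, -0.0, -0.0]
wrist_force: [0.0, -0.3, -0.4]
opening: 0.995
grasp_force: 0.0
```

>>> {"method": "carry_out", "body": {
  "steps": [
    [0.95,-0.27,0,-0.24,85],
    [0.96,-0.25,0,-0.24,85],
    [0.96,-0.23,0,-0.24,85],
    [0.96,-0.21,0,-0.24,85],
    [0.97,-0.2,0,-0.24,85]
  ]
}}

```text
time: 27.3
ee_pos: [529.5, -77.1, 154.9]
tcp_rot: [0.818, 0.575, -0.0, -0.0]
wrist_force: [0.5, -0.1, 0.6]
opening: 0.995
grasp_force: 0.0
```

>>> {"method": "carry_out", "body": {
  "steps": [
    [0.97,-0.18,0,-0.24,85],
    [0.98,-0.16,0,-0.24,85],
    [0.98,-0.14,0,-0.24,85],
    [0.98,-0.12,0,-0.24,85],
    [0.98,-0.1,0,-0.24,85]
  ]
}}

```text
time: 27.8
ee_pos: [545.7, 20.4, 154.9]
tcp_rot: [0.79, 0.614, -0.0, -0.0]
wrist_force: [0.4, 0.3, 0.0]
opening: 0.997
grasp_force: 0.0
```

>>> {"method": "carry_out", "body": {
  "steps": [
    [0.98,-0.08,0,-0.24,85],
    [0.99,-0.06,0,-0.24,85],
    [0.99,-0.04,0,-0.24,85],
    [0.99,-0.02,0,-0.24,85],
    [0.99,0,0,-0.24,85]
  ]
}}

```text
time: 28.3
ee_pos: [562.6, 117.8, 154.9]
tcp_rot: [0.759, 0.651, -0.0, -0.0]
wrist_force: [-0.4, -0.3, -0.5]
opening: 0.995
grasp_force: 0.0
```

>>> {"method": "carry_out", "body": {
  "steps": [
    [0.99,0.02,0,-0.24,85],
    [0.99,0.03,0,-0.24,85],
    [0.99,0.05,0,-0.24,85],
    [0.99,0.07,0,-0.24,85],
    [0.98,0.09,0,-0.24,85]
  ]
}}

```text
time: 28.8
ee_pos: [579.1, 215.5, 154.8]
tcp_rot: [0.727, 0.687, -0.0, -0.0]
wrist_force: [-0.8, -0.7, -0.3]
opening: 0.999
grasp_force: 0.0
```

>>> {"method": "carry_out", "body": {
  "steps": [
    [0.98,0.11,0,-0.24,85],
    [0.98,0.13,0,-0.24,85],
    [0.98,0.15,0,-0.24,85],
    [0,0,0,0,85],
    [0,0,0,0,85]
  ]
}}

```text
time: 29.3
ee_pos: [589.2, 273.7, 154.6]
tcp_rot: [0.707, 0.707, -0.0, 0.0]
wrist_force: [-0.3, -0.3, -0.2]
opening: 0.995
grasp_force: 0.0
```

```bash
python3 plan.py 85 587.9 272.5 56 0.5; python3 - <<'E'
from h import *
p,W=cloud("top"); cv2.imwrite("pics/top2.png",p)
q,V=cloud("scene"); cv2.imwrite("pics/scene2.png",q)
for n,p,W in (("top",p,W),("scene",q,V)):
    m=(np.hypot(W[...,0]-623,W[...,1]+85)<75)&(W[...,2]>-4)&(W[...,2]<16)&(p.max(-1)<95)
    m=cv2.morphologyEx(m.astype(np.uint8),cv2.MORPH_OPEN,np.ones((3,3)))
    nl,L,S,_=cv2.connectedComponentsWithStats(m); m=L==(1+S[1:,4].argmax())
    r=cv2.minAreaRect(W[m][:,:2].astype(np.float32)); print("oblong",n,m.sum(),np.round(r[0],1),np.round(r[1],1),round(r[2],1))
    for k,c,lo,hi in(("tin",(588,272),78,91),("bottle",(496,-272),70,84),("tub",(456,79),76,92)):
        m=(np.hypot(W[...,0]-c[0],W[...,1]-c[1])<55)&(W[...,2]>lo)&(W[...,2]<hi)
        if m.sum()<20: continue
        r=cv2.minAreaRect(W[m][:,:2].astype(np.float32)); print(k,n,m.sum(),np.round(r[0],1),np.round(r[1],1),round(r[2],1),np.median(W[m][:,2]).round(1))
E
```

```text
now [589.2 273.7 154.6] 0.1 op 1.0 gf 0.0 t 29.3
[[-0.01, -0.01, 0.99, -0.02, 85.0], [-0.01, -0.01, 0.99, -0.02, 85.0], [-0.01, -0.01, 0.99, -0.02, 85.0], [-0.01, -0.01, 0.99, -0.02, 85.0], [-0.01, -0.01, 0.99, -0.02, 85.0]]
oblong top 2668 [623.4 -86.7] [107.5  81. ] 52.9
tin top 986 [588.2 272.5] [71.6 40. ] 89.9 86.0
bottle top 714 [ 496.7 -272.9] [49.8 50.3] 59.8 77.8
tub top 1267 [456.8  77.1] [60.4 59.2] 89.4 83.4
oblong scene 1303 [622.3 -85.7] [108.7  75.6] 53.0
tin scene 559 [588.9 283.7] [48.4 41. ] 90.0 87.1
bottle scene 236 [ 497.  -270.6] [51.7 48.4] 58.0 79.1
tub scene 558 [460.  79.] [56.5 61.1] 11.3 84.6
```

View pics/top2.png

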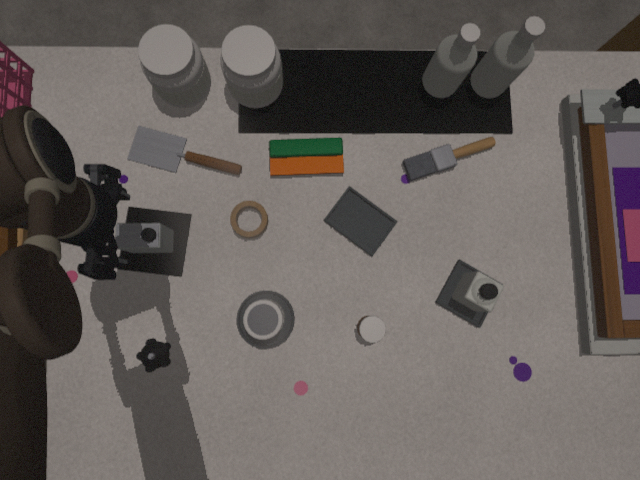

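>>> {"method": "carry_out", "body": {
  "steps": [
    [-0.03,0,0.99,0,85],
    [0,0,0.99,0,85],
    [0,0,0.99,0,85],
    [0,0,0.99,0,85],
    [0,0,0.97,0,85]
  ]
}}

```text
time: 29.9
ee_pos: [589.3, 271.4, 55.6]
tcp_rot: [0.708, 0.707, -0.0, 0.0]
wrist_force: [0.5, -0.5, 0.4]
opening: 0.993
grasp_force: 0.0
```

>>> {"method": "carry_out", "body": {
  "steps": [
    [0,0,0,0,60],
    [0,0,0,0,50],
    [0,0,0,0,40],
    [0,0,0,0,30],
    [0,0,0,0,30]
  ]
}}

```text
time: 30.4
ee_pos: [590.5, 272.8, 57.9]
tcp_rot: [0.707, 0.707, 0.001, 0.001]
wrist_force: [0.5, -1.2, 2.5]
opening: 0.468
grasp_force: 41.9
```

>>> {"method": "carry_out", "body": {
  "steps": [
    [0,0,0,0,30],
    [0,0,0,0,30],
    [0,0,0,0,30]
  ]
}}

```text
time: 30.7
ee_pos: [590.5, 272.7, 57.9]
tcp_rot: [0.707, 0.707, 0.001, 0.001]
wrist_force: [-0.0, -1.3, 6.3]
opening: 0.461
grasp_force: 42.2
```

```bash
python3 plan.py 30 588.5 272.5 130 0 622.9 -86 130 -37.1
```

```text
now [590.5 272.7  57.9] -0.0 op 0.46 gf 42.2 t 30.7
[[-0.0, -0.02, -0.9, -0.0, 30.0], [-0.0, -0.02, -0.9, -0.0, 30.0], [-0.0, -0.02, -0.9, -0.0, 30.0], [-0.0, -0.02, -0.9, -0.0, 30.0], [-0.94, 0.09, -0.0, 0.43, 30.0]]
[[-0.94, 0.12, -0.0, 0.43, 30.0], [-0.94, 0.15, -0.0, 0.43, 30.0], [-0.93, 0.19, -0.0, 0.43, 30.0], [-0.92, 0.22, -0.0, 0.43, 30.0], [-0.91, 0.25, -0.0, 0.43, 30.0]]
[[-0.91, 0.28, -0.0, 0.43, 30.0], [-0.9, 0.31, -0.0, 0.43, 30.0], [-0.88, 0.34, -0.0, 0.43, 30.0], [-0.87, 0.37, -0.0, 0.43, 30.0], [-0.86, 0.4, -0.0, 0.43, 30.0]]
[[-0.84, 0.43, -0.0, 0.43, 30.0], [-0.83, 0.46, -0.0, 0.43, 30.0], [-0.81, 0.49, -0.0, 0.43, 30.0], [-0.8, 0.51, -0.0, 0.43, 30.0], [-0.78, 0.54, -0.0, 0.43, 30.0]]
[[-0.76, 0.57, -0.0, 0.43, 30.0], [-0.74, 0.59, -0.0, 0.43, 30.0], [-0.72, 0.62, -0.0, 0.43, 30.0]]
```

>>> {"method": "carry_out", "body": {
  "steps": [
    [0,0,-0.4,0,30],
    [0,0,-0.8,0,30],
    [0,0,-0.9,0,30],
    [0,0,-0.9,0,30],
    [0,0,-0.7,0,30]
  ]
}}

```text
time: 31.2
ee_pos: [590.1, 272.9, 132.9]
tcp_rot: [0.707, 0.707, 0.001, 0.001]
wrist_force: [-0.2, -0.2, -2.4]
opening: 0.465
grasp_force: 41.4
```

>>> {"method": "carry_out", "body": {
  "steps": [
    [-0.94,0.09,0,0.43,30],
    [-0.94,0.12,0,0.43,30],
    [-0.94,0.15,0,0.43,30],
    [-0.93,0.19,0,0.43,30],
    [-0.92,0.22,0,0.43,30]
  ]
}}

```text
time: 31.7
ee_pos: [597.6, 175.6, 129.2]
tcp_rot: [0.767, 0.642, -0.001, -0.0]
wrist_force: [0.2, 1.2, -2.0]
opening: 0.465
grasp_force: 41.5
```

>>> {"method": "carry_out", "body": {
  "steps": [
    [-0.91,0.25,0,0.43,30],
    [-0.91,0.28,0,0.43,30],
    [-0.9,0.31,0,0.43,30],
    [-0.88,0.34,0,0.43,30],
    [-0.87,0.37,0,0.43,30]
  ]
}}

```text
time: 32.2
ee_pos: [606.2, 81.3, 129.3]
tcp_rot: [0.819, 0.574, -0.001, -0.0]
wrist_force: [0.2, 0.3, -2.1]
opening: 0.463
grasp_force: 41.4
```

>>> {"method": "carry_out", "body": {
  "steps": [
    [-0.86,0.4,0,0.43,30],
    [-0.84,0.43,0,0.43,30],
    [-0.83,0.46,0,0.43,30],
    [-0.81,0.49,0,0.43,30],
    [-0.8,0.51,0,0.43,30]
  ]
}}

```text
time: 32.7
ee_pos: [614.7, -12.9, 129.3]
tcp_rot: [0.865, 0.501, -0.001, -0.0]
wrist_force: [-0.0, 0.5, -2.3]
opening: 0.464
grasp_force: 41.4
```

>>> {"method": "carry_out", "body": {
  "steps": [
    [-0.78,0.54,0,0.43,30],
    [-0.76,0.57,0,0.43,30],
    [-0.74,0.59,0,0.43,30],
    [-0.72,0.62,0,0.43,30],
    [0,0,0,0,30]
  ]
}}

```text
time: 33.2
ee_pos: [622.9, -89.4, 130.3]
tcp_rot: [0.898, 0.441, 0.0, 0.001]
wrist_force: [1.5, 0.7, -1.8]
opening: 0.463
grasp_force: 41.4
```

>>> {"method": "carry_out", "body": {
  "steps": [
    [0,0,0,0,30],
    [0,0,0,0,30]
  ]
}}

```text
time: 33.4
ee_pos: [622.3, -85.7, 130.1]
tcp_rot: [0.897, 0.442, -0.0, -0.0]
wrist_force: [0.7, 0.0, -2.8]
opening: 0.463
grasp_force: 41.4
```

```bash
python3 plan.py 30 622.9 -86 62 -37.1
```

```text
now [622.3 -85.7 130.1] -37.5 op 0.46 gf 41.4 t 33.4
[[0.0, 0.01, 0.85, -0.02, 30.0], [0.0, 0.01, 0.85, -0.02, 30.0], [0.0, 0.01, 0.85, -0.02, 30.0], [0.0, 0.01, 0.85, -0.02, 30.0]]
```

>>> {"method": "carry_out", "body": {
  "steps": [
    [0,0,0.9,0,30],
    [0,0,0.9,0,30],
    [0,0,0.9,0,30],
    [0,0,0.45,0,30],
    [0,0,0.25,0,30]
  ]
}}

```text
time: 33.9
ee_pos: [621.8, -85.2, 61.1]
tcp_rot: [0.897, 0.443, -0.001, -0.001]
wrist_force: [-0.4, -0.1, -2.6]
opening: 0.459
grasp_force: 41.5
```

>>> {"method": "carry_out", "body": {
  "steps": [
    [0,0,0.06,0,30],
    [0,0,0.05,0,30],
    [0,0,0,0,30],
    [0,0,0,0,30]
  ]
}}

```text
time: 34.3
ee_pos: [623.1, -86.3, 60.9]
tcp_rot: [0.897, 0.442, 0.001, 0.0]
wrist_force: [-0.9, -0.6, -2.3]
opening: 0.464
grasp_force: 41.5
```

>>> {"method": "carry_out", "body": {
  "steps": [
    [0,0,0.05,0,30],
    [0,0,0.05,0,30],
    [0,0,0,0,30],
    [0,0,0,0,30]
  ]
}}

```text
time: 34.7
ee_pos: [622.5, -86.1, 58.0]
tcp_rot: [0.897, 0.442, -0.0, -0.0]
wrist_force: [-0.1, -0.3, -2.4]
opening: 0.461
grasp_force: 41.5
```

>>> {"method": "carry_out", "body": {
  "steps": [
    [0,0,0.05,0,30],
    [0,0,0,0,30],
    [0,0,0,0,30]
  ]
}}

```text
time: 35.0
ee_pos: [622.6, -86.2, 58.0]
tcp_rot: [0.897, 0.443, -0.0, 0.0]
wrist_force: [-2.5, 0.5, 4.5]
opening: 0.461
grasp_force: 42.1
```

Contact. Release, rise, and check.

>>> {"method": "carry_out", "body": {
  "steps": [
    [0,0,0.03,0,30],
    [0,0,0,0,45],
    [0,0,0,0,60],
    [0,0,0,0,85],
    [0,0,0,0,85]
  ]
}}

```text
time: 35.5
ee_pos: [622.6, -86.1, 56.2]
tcp_rot: [0.897, 0.443, 0.0, 0.0]
wrist_force: [-1.1, -0.5, 0.5]
opening: 0.99
grasp_force: 0.0
```

>>> {"method": "carry_out", "body": {
  "steps": [
    [0,0,0,0,85],
    [0,0,-0.5,0,85],
    [0,0,-0.95,0,85],
    [0,0,-0.95,0,85],
    [0,0,-0.95,0,85]
  ]
}}

```text
time: 36.0
ee_pos: [622.7, -86.2, 124.8]
tcp_rot: [0.897, 0.442, 0.0, 0.0]
wrist_force: [0.1, 0.4, 0.9]
opening: 0.996
grasp_force: 0.0
```

>>> {"method": "carry_out", "body": {
  "steps": [
    [0,0,-0.95,0,85],
    [0,0,-0.95,0,85],
    [0,0,-0.95,0,85],
    [0,0,-0.9,0,85],
    [0,0,-0.5,0,85]
  ]
}}

```text
time: 36.5
ee_pos: [623.6, -86.3, 211.3]
tcp_rot: [0.897, 0.443, 0.002, 0.001]
wrist_force: [0.2, -0.2, 0.2]
opening: 0.996
grasp_force: 0.0
```

>>> {"method": "carry_out", "body": {
  "steps": [
    [0.8,-0.6,0,0,85],
    [0.8,-0.6,0,0,85],
    [0.8,-0.6,0,0,85],
    [0.8,-0.6,0,0,85],
    [0.8,-0.6,0,0,85]
  ]
}}

```text
time: 37.0
ee_pos: [623.3, 14.6, 208.5]
tcp_rot: [0.897, 0.442, -0.0, -0.0]
wrist_force: [0.5, 0.3, 0.7]
opening: 0.996
grasp_force: 0.0
```

>>> {"method": "carry_out", "body": {
  "steps": [
    [0.8,-0.6,0,0,85],
    [0.8,-0.6,0,0,85],
    [0.8,-0.6,0,0,85],
    [0.8,-0.6,0,0,85],
    [0.8,-0.6,0,0,85]
  ]
}}

```text
time: 37.5
ee_pos: [624.4, 114.7, 208.4]
tcp_rot: [0.897, 0.443, -0.0, -0.0]
wrist_force: [0.3, 0.2, -0.4]
opening: 1.0
grasp_force: 0.0
```

>>> {"method": "carry_out", "body": {
  "steps": [
    [0.8,-0.6,0,0,85],
    [0.8,-0.6,0,0,85],
    [0.8,-0.6,0,0,85],
    [0,0,0,0,85],
    [0,0,0,0,85]
  ]
}}

```text
time: 38.0
ee_pos: [625.0, 173.8, 208.3]
tcp_rot: [0.897, 0.443, -0.0, 0.0]
wrist_force: [0.6, -0.3, 0.1]
opening: 0.996
grasp_force: 0.0
```

```bash
python3 - <<'E'
from h import *
p,W=cloud("top"); cv2.imwrite("pics/top3.png",p)
q,V=cloud("scene"); cv2.imwrite("pics/scene3.png",q)
for n,p,W in (("top",p,W),("scene",q,V)):
    for k,c,lo,hi in(("tin",(623,-86),78,91),("bottle",(496,-272),70,84),("tub",(456,79),76,92)):
        m=(np.hypot(W[...,0]-c[0],W[...,1]-c[1])<55)&(W[...,2]>lo)&(W[...,2]<hi)
        if m.sum()<20: continue
        r=cv2.minAreaRect(W[m][:,:2].astype(np.float32)); print(k,n,m.sum(),np.round(r[0],1),np.round(r[1],1),round(r[2],1),np.median(W[m][:,2]).round(1))
E
```

```text
tin top 928 [622.2 -86. ] [69.8 40.5] 52.1 86.0
bottle top 702 [ 496.8 -272.9] [49.6 50.3] 59.3 77.8
tub top 1262 [456.7  76.9] [60.1 59.4] 89.5 83.3
tin scene 455 [622.6 -84.9] [71.8 40.1] 52.4 87.1
bottle scene 233 [ 496.2 -271.7] [53.8 48.3] 58.0 78.6
tub scene 201 [443.5  88.7] [52.6 26.9] 40.6 84.9
```

View pics/scene3.png

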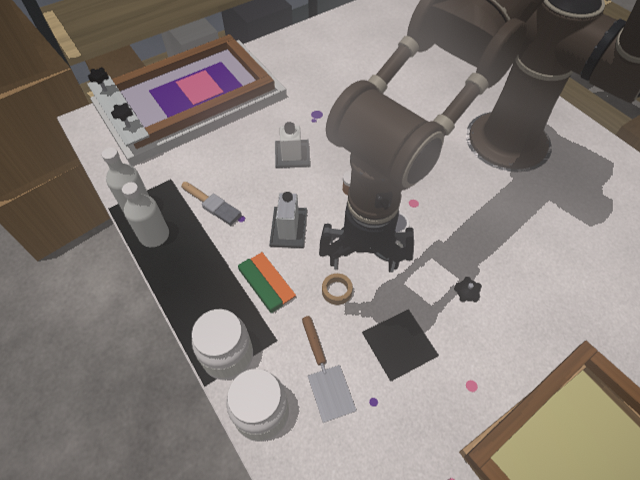

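View pics/top3.png

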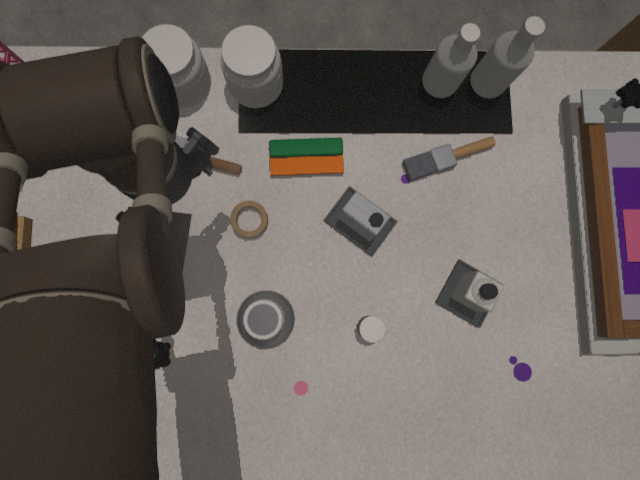

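The final top picture shows the tub in the round tray at (265,320), the bottle in the square tray at (470,292) and the tin in the oblong tray at (360,220). Their top heights match flat standing, and the tape, jar and squeegee are where they started.

```bash
python3 -c "
from cell import manip
print(manip.finish_job())"
```

```text
the job is handed in; nothing more can be done
None
```

The tub, bottle and tin each stand upright and flat in the tray of their own shape, the tape roll, jar and squeegee were left untouched, and the job was handed in at about 38 s.

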